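Set the sloping document stand back to its lowest notch

TASK

The sloping document stand on the desk is propped too steep; set it to the lowest of its three notches. It only ratchets upward, so lift the board by its black grab bar past the top notch until the pawl is thrown clear, ease it all the way down flat, then raise it again and let it down gently until the pawl carries it in the first notch, and let go. Never let the board drop and never force it down onto the pawl, and leave the other things on the desk where they are.

Things in the scene. Friction and masses are not known exactly. Their poses are not given: they have to be found in the camera images.
- stand: grey fixed base of the sloping document stand. Origin on the desk below the middle of the board's hinge axis; x points from the hinge along the flat board towards the black grab bar, y along the hinge, z up. Base plate 260 mm wide, x -22 to 163 mm; with the mechanism on the -y side it spans y -166 to 131 mm.
- hinge (a point): middle of the hinge axis, 88 mm above the desk, axes as the stand. The hinge is damped (0.3 N m per rad/s); a board let go above a notch or above flat still falls at 1.2 to 2.5 rad/s, so ease it down at under 0.6 rad/s at all times.
- board (a joint): angle (rad) of the wooden board: 0 = flat on its rest, grows as the grab bar rises, hard stop at 1.396. Board 240 mm wide, 10 mm thick, reaching 160 mm from the hinge, 0.5 to 0.9 kg, 2 to 4 N at the bar. Three notches, nominally at 0.36, 0.61, 0.88, but on any one stand all sit together up to 0.09 higher or lower: feel where it seats.
- grab_bar (a point): black rubber-coated round bar, 14 mm in diameter, at the board's free edge; origin at its middle, in the board's mid-plane 215 mm from the hinge axis. Runs along y (parallel to the hinge), 102 mm free between its legs; 48 mm free between bar and board edge for a finger: open no wider than fits, pinch it from above lightly (5 to 10 N), a finger on each long side.
- ratchet (a point): brass toothed sector on the board's -y side, seen where the pawl meets it. Rising, the pawl clicks over the teeth almost without effort and drops in behind each; easing down, the board's weight leaves the hand when the pawl takes it. Past the third notch a red lobe throws the pawl clear at 1.00 to 1.17 rad (fully over by 1.31); within the last 0.21 rad above flat a pin puts it back in play.
- pawl: red pawl with a steel weight, 70 mm high, on the stand's -y side; origin on its pivot axis (81 mm in x, -47 mm in z from the hinge axis), on the stand's mid-plane. Leans on the sector by gravity, or lies over away from it when thrown clear. Carries 6 to 16 N from the board's weight; a push on the bar of the propped board adds 3.6 times the push: keep that push under 6 N.
- mouse: black computer mouse, a rounded puck 62 mm across and 35 mm high; stays where it is. Origin at the centre of its underside.
- phone: black phone lying flat, 150 x 72 x 9 mm; stays where it is. Origin at the centre of its underside.
- pen: blue and black pen lying flat, 135 mm long, 11 mm thick; stays where it is. Origin at the centre of its underside.
- mug: terracotta mug, 80 mm across and 95 mm high; stays where it is. Origin at the centre of its underside.
- bottle: clear water bottle with green label and white cap, 68 mm across and 200 mm high; stays where it is. Origin at the centre of its underside.
- spoon: steel spoon lying flat; stays where it is. Origin at the centre of its underside.
- earbuds: white earphone case, 60 x 45 x 26 mm; stays where it is. Origin at the centre of its underside.

How it is judged:
On the way, in this order (a step that is already met when the one before it is completed fails the run):
1. the board is lifted past its top notch (beyond 56.4 degrees) (value of joint board above 0.985 rad), for 0.1 s.
2. the board is lowered flat onto its rest (within 1.7 degrees) (value of joint board below 0.03 rad), for 0.2 s.
At the end, for the whole second after the job is handed in: the board rests still in its lowest notch (board angle between 14.3 and 27.2 degrees, which holds the first notch of any stand and no other), let go and carried by the pawl (value of joint board between 0.25 and 0.475 rad and velocity of joint board between -0.05 and 0.05 rad/s); the robot touches nothing.
It fails at once if the board is let drop (falls faster than 0.75 rad/s) (velocity of joint board below -0.75 rad/s).
It fails at once if the board is forced or dropped onto the pawl (more than 45 N on the pawl, a push of some 9 N on the bar) (contact force between pawl and anything else above 45 N).
It fails at once if another thing on the desk is knocked or shifted more than 30 mm (distance of any of mouse, phone, pen, mug, bottle, spoon, earbuds from where it was at the start of the episode above 0.03 m).
It also fails if it takes over 72 s, if anything falls off the work surface, if the arm or the gripper's body presses on something with over 40 N, if the wrist force passes 120 N, or if a joint passes its speed limit or range.

ROBOT

A 7-joint arm with a two-finger parallel gripper is mounted at the origin on the work surface. World frame = base frame: x ahead of the robot, y to its left, z up, the work surface at z = 0. Lengths are in m, angles in rad, forces in N, time in s.
With the tool pointing down it reaches from about 0.425 to 1.025 m from the base axis. Payload 9.4 kg.
Tool frame: the origin (TCP) lies on the centre line of the jaws, within the pads' length; the fingertips stand env.tip_extent ahead of it and the grasp point (between the pads) lies 11 mm behind it (env.tip_extent is the distance from the TCP to the fingertips, in m); x points along the fingers, y is the direction in which the jaws open and shut, and the axes are right-handed (so a half turn about x gives the same grasp; the last joint's range is limited). The gripper opens to 93 mm and grips with 3 to 60 N. Pads are 15 mm wide; open, the fingers measure 128 mm over their backs; the gripper's body (75 mm by 188 mm) begins 65 mm behind the grasp point.
Start: joints at [-1.313, 0.599, -0.003, 1.599, 0.002, 0.943, -0.08], TCP at [0.238, 0.685, 0.227] pointing down, gripper open.
Joint ranges: [-2.57, 2.57], [-0.35, 1.97], [-1.29, 1.29], [0.11, 2.56], [-1.05, 4.19], [0.11, 1.86], [-2.63, 2.63]. Speed limits (rad/s): [2.22, 2.22, 3.01, 3.01, 3.14, 3.14, 3.14].

INTERFACE

Orientations are given as a unit quaternion [x, y, z, w].
In Python, from rig import sensors, imaging, hand_in, env gives the robot as it stands. The module is installed in compiled form; this text tells all that it offers.
- The arm moves only by the shell command python3 -m crank 'ROWS' [FORCE]. ROWS is JSON, a list of rows, each a list of 3 entries, a list of its own where there are three numbers: the opening in per cent of the stroke, from 0 (shut) to 100 (fully open), then the shift along the tool's x, y, z scaled (see below), then the turn about the tool's x scaled (see below). A call has 1 to 10 rows; each row is the pose to reach, as a shift and turn from the pose commanded when the call began, along the tool's axes at that moment, turning the shorter way round; what a row does not reach only later rows make up. The controller multiplies each number of a shift by 30 cm and each number of a turn by 180 degrees. A row lasts 1/12 s, in which the tool goes at most 41.7 mm and 7.16 degrees, less where a joint would pass 70% of its speed; a pose out of reach is approached as far as the arm can. A call with a number of a shift or a turn outside -1 to 1 is refused whole. A call with a gripper value outside its range is refused whole. The fingers move at their own pace and stop on an object; FORCE is the grip in N (left out, the last holds). Time passes only in rows, so rows that repeat a pose let the fingers close. It gives the time, the measured TCP pose, the force and the opening at its end, in the units of the state.
- sensors.read_state(): the state, without advancing time (a new reading comes with each control period).
- imaging.grab_frame(name): name is "side" or "top" or "wrist"; returns a dict with "pixels" (400x640x3 uint8, red, green, blue), "K" (3x3 intrinsics, pixels), "R" (3x3) and "t" (3): a world point X has camera coordinates R X + t. Camera axes: x right, y down, z forward; pixel columns grow to the right and rows downward; lengths in m; the calibration is good to about 2 mm. The wrist camera is an equidistant fisheye: a pixel r from the principal point sees the ray r / f radians off the axis. A picture is of the moment at which its call begins. There is no depth.
- hand_in(): hands the job in, once; it reports no verdict.
The state is a dict: "time_s": time; "q": joint angles; "joint_vel": joint speeds; "joint_torque": joint torques, N m; "eef_pos": TCP position; "tcp_rot": TCP orientation; "contact_force": force on the tool from outside, world axes, zero at the start; "moment": the same for the moment, N m; "gripper_width": finger opening in m.
Only numpy, scipy, OpenCV 4.12 (cv2) and the standard library are available. Lean on these libraries where they do the work, as an engineer would, in place of code of your own. Each camera call takes 0.05 s, during which the arm holds its last target.

## Working session

There is one attempt and no reset: what is moved stays moved. The work goes in short steps, Python scripts to look and compute and a shell command to move; the robot and the scene stay as the last step left them, time stands still between calls to the robot, and variables do not carry over. Pictures are saved under pics/ and viewed, and the job is handed in when it is done.

```bash
mkdir -p pics
python3 - <<'E'
from rig import sensors, imaging, env
import cv2,json,numpy as np
print(sensors.read_state(), env.tip_extent)
for n in("side","top","wrist"):
    f=imaging.grab_frame(n); cv2.imwrite(f"pics/{n}0.png",f["pixels"][:,:,::-1])
    print(n,f["K"],f["R"],f["t"])
    np.savez(f"{n}0.npz",**f)
E
```

```text
{'time_s': 0.0, 'q': array([-1.31273568,  0.60011951, -0.00255058,  1.60011054,  0.00178687,
        0.94292566, -0.07975005]), 'joint_vel': array([ 4.46343920e-04, -5.09077766e-04,  4.34634850e-04,  2.48384440e-04,
        2.50995372e-05, -9.86426206e-04,  5.87103994e-04]), 'joint_torque': array([-6.46026892e-04, -7.65078092e+01,  1.49679366e+00, -2.52360803e+01,
       -5.24790992e-02,  1.67185388e-02,  1.57149129e-04]), 'eef_pos': array([0.2380457 , 0.68430142, 0.22577083]), 'tcp_rot': array([ 0.1172168 ,  0.6972776 , -0.11831647,  0.6971839 ]), 'contact_force': array([-0.79816757,  0.29639839, -0.99410152]), 'moment': array([-0.02304185,  0.02488446, -0.01121236]), 'gripper_width': 0.0929056519349701} 0.008
side [[484.57895594   0.         320.37113553]
 [  0.         484.57895594 200.0026101 ]
 [  0.           0.           1.        ]] [[ 0.84380952 -0.53639134 -0.01642625]
 [-0.33689877 -0.50566088 -0.79423315]
 [ 0.41771367  0.67571547 -0.60739105]] [-0.49062914  0.26533122  1.16032863]
top [[478.03017177   0.         327.18322085]
 [  0.         478.03017177 194.46173407]
 [  0.           0.           1.        ]] [[ 0.01403598 -0.99985577  0.00956239]
 [-0.99311039 -0.01505271 -0.11621173]
 [ 0.1163389  -0.00786536 -0.99317843]] [-0.0248593   0.60336686  1.2210544 ]
wrist [[309.70691629   0.         316.90616562]
 [  0.         309.70691629 197.54233808]
 [  0.           0.           1.        ]] [[ 3.27279305e-01  9.44927318e-01 -7.86951831e-04]
 [ 9.16483356e-01 -3.17224606e-01  2.43776141e-01]
 [ 2.30101095e-01 -8.05041144e-02 -9.69831209e-01]] [-0.72430569 -0.02985794  0.38848634]
```

View pics/side0.png

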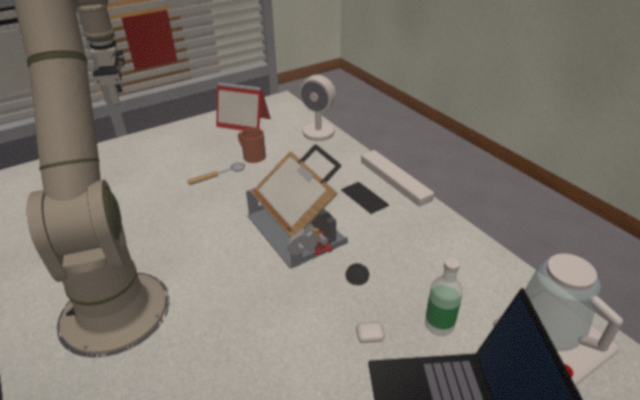

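View pics/top0.png

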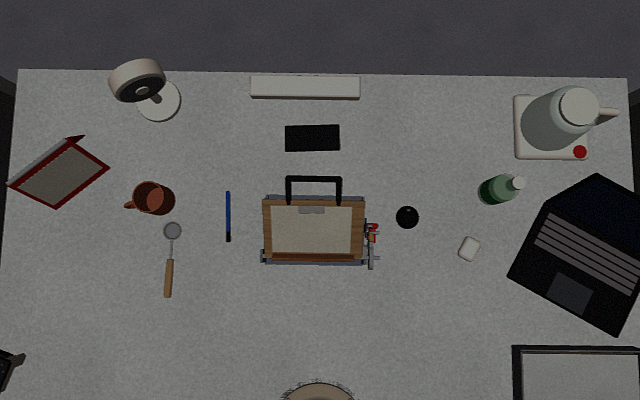

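View pics/wrist0.png

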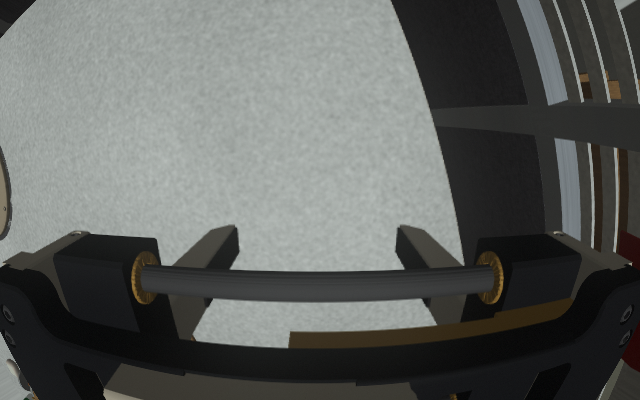

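Top view: the stand sits near (315,228) with the hinge towards the robot and the grab bar at (314,180). The mouse is at (407,217), the pen at (228,215) and the phone at (312,138). Next I'll enlarge the views.

Run:
```python
import cv2
a=cv2.imread("pics/top0.png")[165:285,245:395]; cv2.imwrite("pics/top0c.png",cv2.resize(a,None,fx=5,fy=5,interpolation=cv2.INTER_CUBIC))
a=cv2.imread("pics/side0.png")[135:275,235:365]; cv2.imwrite("pics/side0c.png",cv2.resize(a,None,fx=4,fy=4,interpolation=cv2.INTER_CUBIC))
```

```text
(no output)
```

View pics/top0c.png

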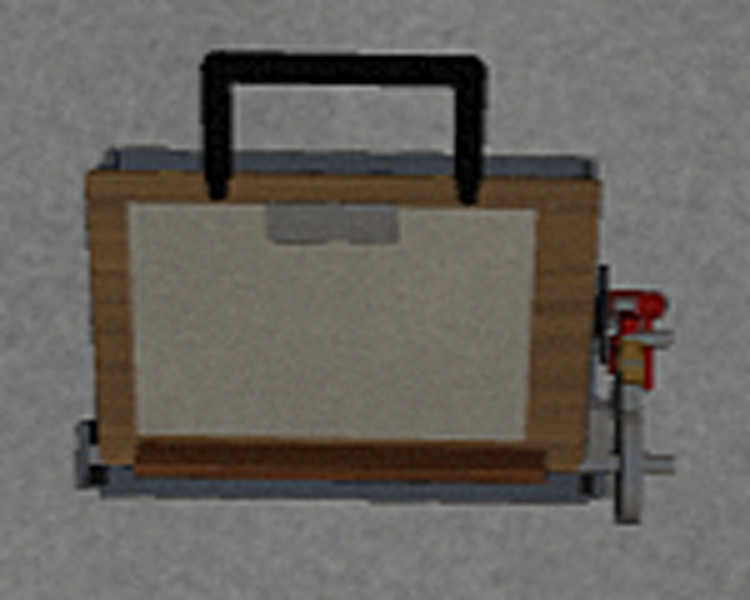

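View pics/side0c.png

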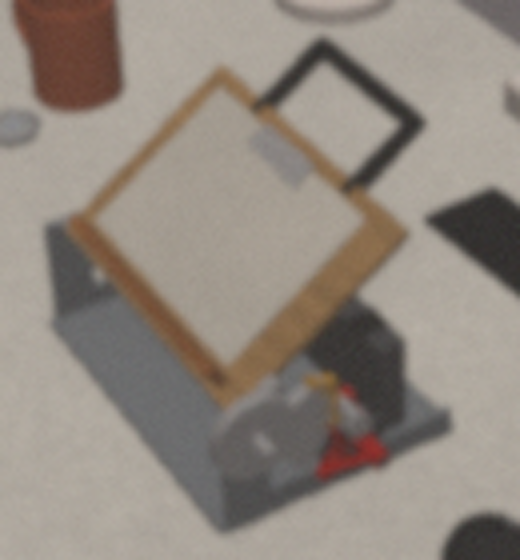

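```bash
cat > h.py <<'E'
import numpy as np
from scipy.spatial.transform import Rotation as Rn
def proj(f,X):
    c=f["R"]@X+f["t"]; return (f["K"]@(c/c[2]))[:2]
def pt(p,r,y,n):  # p: x,y,yaw,theta ; n normal offset
    x0,y0,yw,th=p[:4]
    xs=r*np.cos(th)-n*np.sin(th); z=.088+r*np.sin(th)+n*np.cos(th)
    return np.array([x0+xs*np.cos(yw)-y*np.sin(yw), y0+xs*np.sin(yw)+y*np.cos(yw), z])
E
python3 - <<'E'
from h import *
from scipy.optimize import least_squares
T=np.load("top0.npz");S=np.load("side0.npz")
c=lambda p,s,o:(np.array(p)+.5)/s-.5+np.array(o)
obs=[(T,c((217,68),5,(245,165)),(.215,'L',0)),(T,c((471,70),5,(245,165)),(.215,'-L',0)),
(T,c((87,172),5,(245,165)),(.16,.12,.005)),(T,c((601,181),5,(245,165)),(.16,-.12,.005)),
(S,c((324,46),4,(235,135)),(.215,'L',0)),(S,c((415,122),4,(235,135)),(.215,'-L',0)),
(S,c((222,70),4,(235,135)),(.16,.12,.005)),(S,c((405,235),4,(235,135)),(.16,-.12,.005))]
def res(p):
    r=[]
    for f,o,(a,y,n) in obs:
        y={'L':p[4],'-L':-p[4]}.get(y,y)
        r+=list(proj(f,pt(p,a,y,n))-o)
    return r
s=least_squares(res,[.5,0,0,.6,.057]);print(s.x,np.round(s.fun,1))
print("bar",pt(s.x,.215,0,0)); np.save("fit.npy",s.x)
E
```

```text
[ 0.44117471  0.01825366 -0.00451064  0.59619719  0.05736073] [-0.  -0.1 -0.3  0.5 -0.9  1.   0.   1.2  0.6  0.9  1.   0.9  0.3 -1.7
  1.4 -1.2]
bar [0.61908043 0.01745119 0.20872246]
```

```bash
cat >> h.py <<'E'
def tool(s): return Rn.from_quat(s["tcp_rot"]).as_matrix()
def rows(s,target): # world target -> scaled shift in tool axes
    return tool(s).T@(np.array(target)-s["eef_pos"])/.3
E
python3 - <<'E'
from h import *
from rig import sensors
s=sensors.read_state();R=tool(s);print(R.round(3))
yd=np.array([np.cos(-.0045),np.sin(-.0045),0])
for sg in(1,-1):
    y=R.T@(sg*yd); print("turn",np.degrees(np.arctan2(y[2],y[1])),np.arctan2(y[2],y[1])/np.pi)
print(rows(s,[.619,.0175,.30]))
E
```

```text
[[-0.     0.329  0.944]
 [-0.001  0.944 -0.329]
 [-1.    -0.001  0.   ]]
turn 71.07675382754674 0.39487085459748195
turn -108.92324617245325 -0.605129145402518
[-0.24453951 -1.68275183  1.92947709]
```

```bash
python3 -m crank '[[48,[-0.1,-0.1,0.1],0.03],[48,[-0.245,-0.84,0.96],0.395],[48,[-0.245,-0.84,0.96],0.395],[48,[-0.245,-0.84,0.96],0.395],[48,[-0.245,-0.84,0.96],0.395],[48,[-0.245,-0.84,0.96],0.395],[48,[-0.245,-0.84,0.96],0.395],[48,[-0.245,-0.84,0.96],0.395],[48,[-0.245,-0.84,0.96],0.395],[48,[-0.245,-0.84,0.96],0.395]]' 8
python3 - <<'E'
from h import *
from rig import sensors
s=sensors.read_state();R=tool(s);print(R.round(3),s["q"])
y=R.T@np.array([1,-.0045,0]);print("turn",np.arctan2(y[2],y[1])/np.pi)
print(rows(s,[.619,.0175,.30]))
E
```

```text
time_s: 0.98
eef_pos: [0.4301, 0.3468, 0.3012]
tcp_rot: [0.499, 0.501, -0.498, 0.502]
contact_force: [-0.3, -0.2, 0.3]
gripper_width: 0.0447
[[ 0.001  1.     0.005]
 [-0.001  0.005 -1.   ]
 [-1.     0.001  0.001]] [-1.0611088   0.32082409  0.37263159  1.92681671 -0.14330533  0.91885692
 -0.61345357]
turn 0.003087899107683018
[0.00540661 0.62398282 1.10101422]
```

```bash
python3 -m crank '[[48,[0,0.56,0.99],0.003],[48,[0,0.56,0.99],0.003],[48,[0,0.56,0.99],0.003],[48,[0,0.56,0.99],0.003],[48,[0,0.56,0.99],0.003],[48,[0,0.56,0.99],0.003],[48,[0,0.56,0.99],0.003],[48,[0,0.56,0.99],0.003],[48,[0,0.56,0.99],0.003],[48,[0,0.56,0.99],0.003]]' 8
python3 - <<'E'
from h import *
from rig import sensors,imaging
import cv2
s=sensors.read_state();R=tool(s);print(R.round(3),s["q"])
print(rows(s,[.619,.0175,.30]))
for n in("wrist","side","top"):
    f=imaging.grab_frame(n); cv2.imwrite(f"pics/{n}1.png",f["pixels"][:,:,::-1]);np.savez(f"{n}1.npz",**f)
E
```

```text
time_s: 1.82
eef_pos: [0.6014, 0.054, 0.3]
tcp_rot: [0.499, 0.5, -0.5, 0.501]
contact_force: [-0.2, -0.1, -0.8]
gripper_width: 0.0445
[[ 0.     1.     0.001]
 [-0.002  0.001 -1.   ]
 [-1.     0.     0.002]] [-0.49064767  0.39977582  0.43650567  1.82242548 -0.19992756  0.96264091
  0.03188972]
[0.0002877  0.05842846 0.12184137]
```

View pics/wrist1.png

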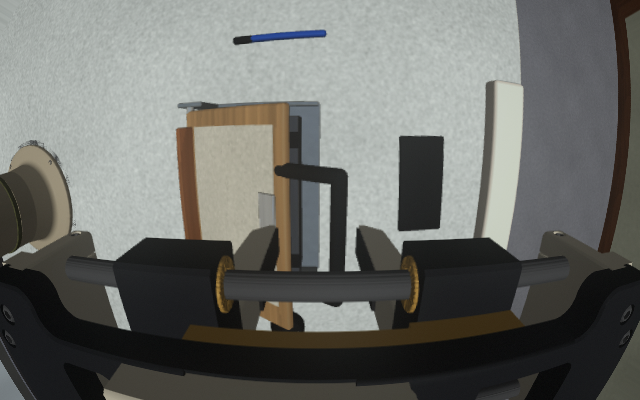

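View pics/side1.png

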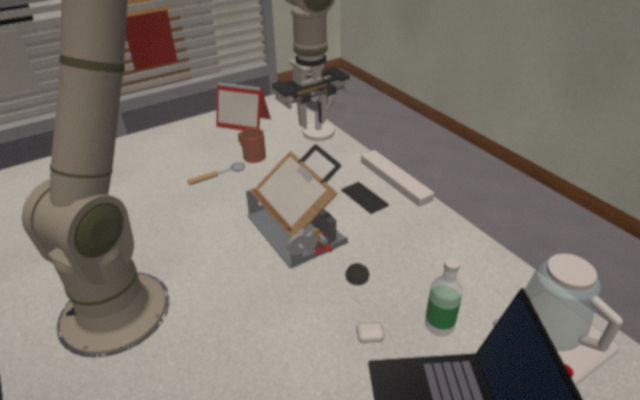

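Run:
```python
from h import *
f=np.load("wrist1.npz");p=np.load("fit.npy")
for y in(.057,.03,0,-.03):
    X=pt(p,.215,y,0);c=f["R"]@X+f["t"];a=np.arctan2(np.hypot(*c[:2]),c[2]);d=c[:2]/np.hypot(*c[:2])
    print(y,X,f["K"][:2,2]+f["K"][0,0]*a*d, "dx/px mm",c[2]/.31)
```

```text
0.057 [0.61933753 0.07445061 0.20872246] [338.32923401 178.39871108] dx/px mm 0.8150217592887383
0.03 [0.61921575 0.04745088 0.20872246] [337.56641589 210.08126129] dx/px mm 0.8363147629004987
0 [0.61908043 0.01745119 0.20872246] [336.61364231 243.15889003] dx/px mm 0.8599736558024546
-0.03 [ 0.61894511 -0.01254851  0.20872246] [335.59633141 273.5502324 ] dx/px mm 0.8836325487044103
```

The bar in the wrist picture (corner near (338,178)) matches the fit to within a pixel. I'll move over it and descend.

```bash
python3 -m crank '[[48,[0,0.058,0.122],0],[48,[0.06,0.058,0.122],0],[48,[0.12,0.058,0.122],0],[48,[0.18,0.058,0.122],0],[48,[0.24,0.058,0.122],0],[48,[0.29,0.058,0.122],0],[48,[0.32,0.058,0.122],0],[48,[0.34,0.058,0.122],0],[48,[0.34,0.058,0.122],0]]' 8
python3 - <<'E'
from h import *
from rig import sensors,imaging
import cv2
for n in("wrist","side"):
    f=imaging.grab_frame(n); cv2.imwrite(f"pics/{n}2.png",f["pixels"][:,:,::-1]);np.savez(f"{n}2.npz",**f)
E
```

```text
time_s: 2.72
eef_pos: [0.6174, 0.0228, 0.1973]
tcp_rot: [0.497, 0.503, -0.498, 0.502]
contact_force: [0.4, 0.2, -0.5]
gripper_width: 0.0447
```

View pics/wrist2.png

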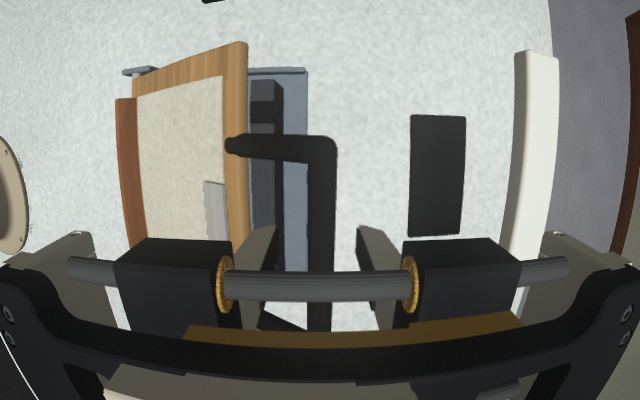

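```bash
python3 -m crank '[[35,[0,0.004,0],0],[25,[0,0.004,0],0],[18,[0,0.004,0],0],[10,[0,0.004,0],0],[5,[0,0.004,0],0],[0,[0,0.004,0],0],[0,[0,0.004,0],0],[0,[0,0.004,0],0]]' 8
```

```text
time_s: 3.48
eef_pos: [0.6193, 0.0215, 0.1982]
tcp_rot: [0.498, 0.502, -0.498, 0.502]
contact_force: [-0.1, -0.2, -0.1]
gripper_width: 0.0136
```

```bash
cat >> h.py <<'E'
def arc(t0,ts):
    for t in ts: print("%.3f  [%.4f, %.4f]"%(t,-(.215/.3)*(np.sin(t)-np.sin(t0)),(.215/.3)*(np.cos(t)-np.cos(t0))))
E
python3 - <<'E'
from h import *
arc(.596,.596+np.array([.015,.045,.085,.125,.165,.205,.245,.28,.304,.304]))
arc(.90,.90+np.array([.02,.05,.09,.13,.17,.21,.25,.29,.32,.32]))
E
```

```text
0.611  [-0.0089, -0.0061]
0.641  [-0.0263, -0.0187]
0.681  [-0.0489, -0.0363]
0.721  [-0.0708, -0.0548]
0.761  [-0.0920, -0.0741]
0.801  [-0.1123, -0.0943]
0.841  [-0.1318, -0.1153]
0.876  [-0.1482, -0.1343]
0.900  [-0.1591, -0.1476]
0.900  [-0.1591, -0.1476]
0.920  [-0.0088, -0.0113]
0.950  [-0.0216, -0.0286]
0.990  [-0.0378, -0.0523]
1.030  [-0.0530, -0.0765]
1.070  [-0.0673, -0.1014]
1.110  [-0.0805, -0.1268]
1.150  [-0.0928, -0.1527]
1.190  [-0.1039, -0.1791]
1.220  [-0.1116, -0.1992]
1.220  [-0.1116, -0.1992]
```

```bash
python3 -m crank '[[0,[-0.009,-0.006,0],0],[0,[-0.026,-0.019,0],0],[0,[-0.049,-0.036,0],0],[0,[-0.071,-0.055,0],0],[0,[-0.092,-0.074,0],0],[0,[-0.112,-0.094,0],0],[0,[-0.132,-0.115,0],0],[0,[-0.148,-0.134,0],0],[0,[-0.159,-0.148,0],0],[0,[-0.159,-0.148,0],0]]' 8
python3 - <<'E'
from h import *
from rig import sensors,imaging
import cv2
s=sensors.read_state();d=s["eef_pos"]+[0,0,.011]-[.4412,0,.088];print(np.arctan2(d[2],d[0]),np.hypot(d[0],d[2]))
for n in("side",):
    f=imaging.grab_frame(n); cv2.imwrite(f"pics/{n}3.png",cv2.resize(f["pixels"][100:300,180:420,::-1],None,fx=3,fy=3))
E
```

```text
time_s: 4.32
eef_pos: [0.5748, 0.0216, 0.2472]
tcp_rot: [0.499, 0.502, -0.497, 0.502]
contact_force: [4.6, 1.7, 3.0]
gripper_width: 0.0137
0.9051963047717383 0.21641937560957647
```

View pics/side3.png

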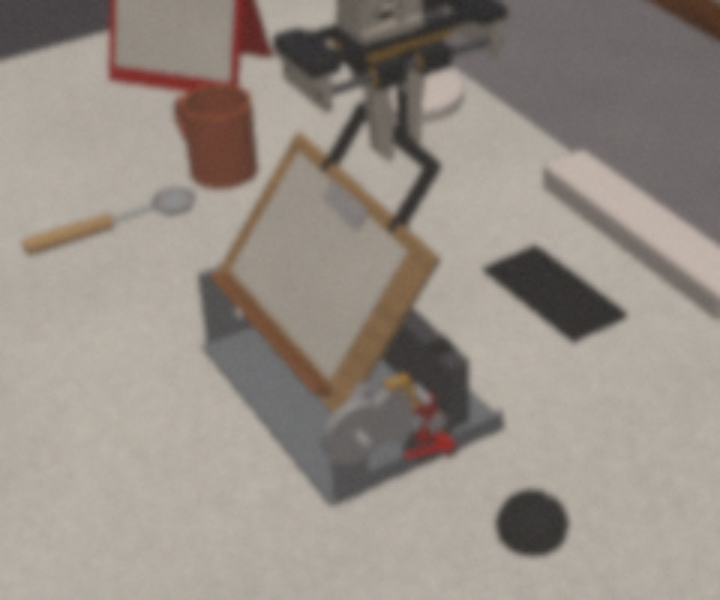

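```bash
python3 - <<'E'
from rig import sensors
s=sensors.read_state();print(s["time_s"],s["eef_pos"],s["contact_force"],s["moment"],abs(s["joint_vel"]).max())
E
python3 -m crank '[[0,[0,0,0],0],[0,[0,0,0],0]]' 8
```

```text
4.3667 [0.57533926 0.02160018 0.24685883] [4.99014272 2.31812988 3.27899375] [ 0.53247546 -1.05410067 -0.06453811] 0.014704867694584933
time_s: 4.53
eef_pos: [0.576, 0.0216, 0.2464]
tcp_rot: [0.499, 0.501, -0.497, 0.502]
contact_force: [4.6, 2.8, 4.2]
gripper_width: 0.0136
```

```bash
python3 -m crank '[[0,[-0.014,-0.008,-0.01],0],[0,[-0.028,-0.023,-0.01],0],[0,[-0.045,-0.047,-0.01],0],[0,[-0.060,-0.071,-0.01],0],[0,[-0.074,-0.096,-0.01],0],[0,[-0.088,-0.122,-0.01],0],[0,[-0.100,-0.148,-0.01],0],[0,[-0.112,-0.175,-0.01],0],[0,[-0.119,-0.195,-0.01],0],[0,[-0.119,-0.195,-0.01],0]]' 8
python3 - <<'E'
from h import *
from rig import sensors,imaging
import cv2
f=imaging.grab_frame("side"); cv2.imwrite("pics/side4.png",cv2.resize(f["pixels"][100:300,180:420,::-1],None,fx=3,fy=3))
s=sensors.read_state();d=s["eef_pos"]+[0,0,.011]-[.4412,0,.088];print(np.arctan2(d[2],d[0]),np.hypot(d[0],d[2]))
arc(1.21,1.21+np.array([.02,.05,.08,.11,.13]))
E
```

```text
time_s: 5.37
eef_pos: [0.5154, 0.0224, 0.2822]
tcp_rot: [0.498, 0.501, -0.499, 0.502]
contact_force: [1.8, -6.1, 1.5]
gripper_width: 0.0133
1.2215851564112978 0.21818486704632561
1.230  [-0.0049, -0.0135]
1.260  [-0.0118, -0.0338]
1.290  [-0.0181, -0.0544]
1.320  [-0.0237, -0.0751]
1.340  [-0.0271, -0.0891]
```

View pics/side4.png

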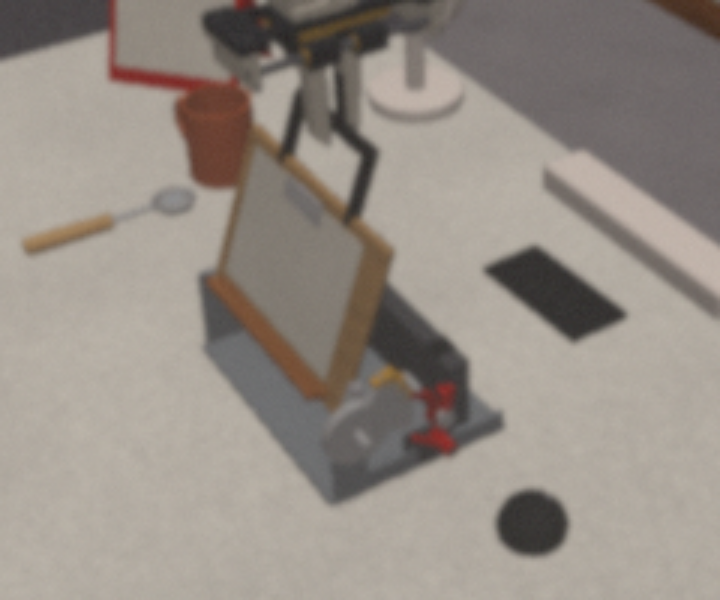

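```bash
python3 -m crank '[[0,[-0.005,-0.014,0.005],0],[0,[-0.012,-0.034,0.007],0],[0,[-0.018,-0.054,0.007],0],[0,[-0.023,-0.073,0.007],0],[0,[-0.023,-0.073,0.007],0],[0,[-0.023,-0.073,0.007],0]]' 8
python3 - <<'E'
from h import *
from rig import sensors,imaging
import cv2
f=imaging.grab_frame("side"); cv2.imwrite("pics/side5.png",cv2.resize(f["pixels"][130:280,240:400,::-1],None,fx=4,fy=4,interpolation=2))
f=imaging.grab_frame("top"); cv2.imwrite("pics/top5.png",cv2.resize(f["pixels"][150:290,235:415,::-1],None,fx=4,fy=4,interpolation=2))
s=sensors.read_state();d=s["eef_pos"]+[0,0,.011]-[.4412,0,.088];print(np.arctan2(d[2],d[0]),np.hypot(d[0],d[2]),s["contact_force"])
E
```

```text
time_s: 5.92
eef_pos: [0.494, 0.0221, 0.2887]
tcp_rot: [0.498, 0.502, -0.498, 0.502]
contact_force: [2.0, 4.8, 4.5]
gripper_width: 0.0136
1.3239779696723235 0.2181263115515395 [2.44990366 5.05688932 5.26876624]
```

View pics/side5.png

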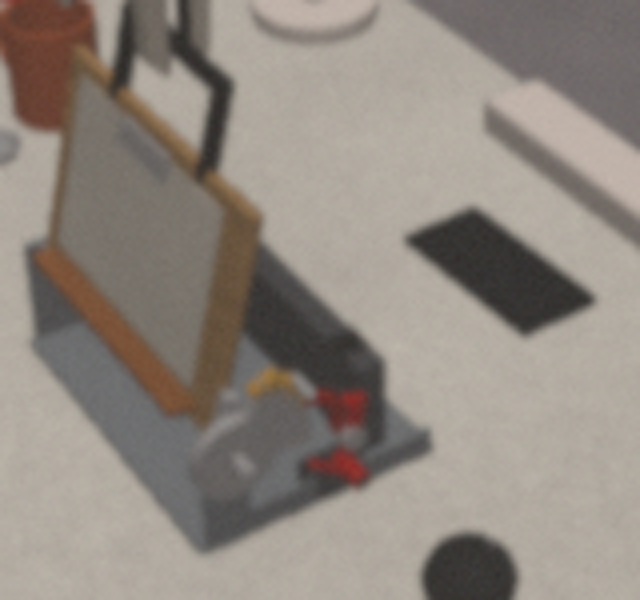

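View pics/top5.png

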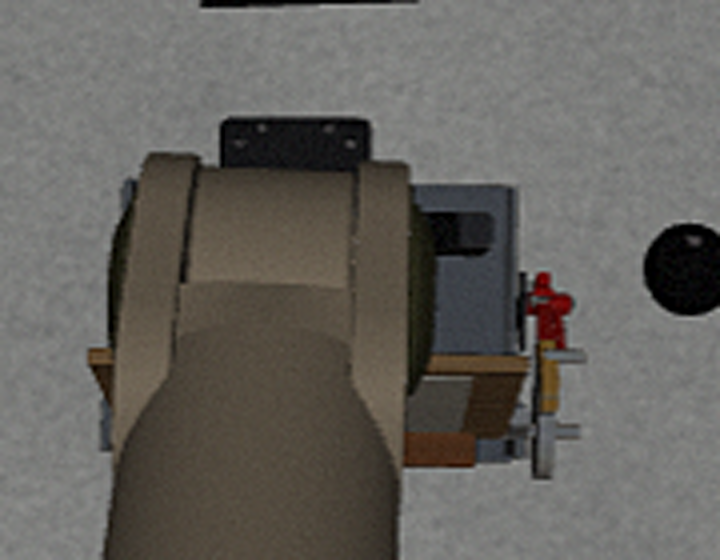

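Run:
```python
from h import *
f=np.load("side0.npz");p=np.load("fit.npy")
for t in(1.25,1.29,1.33,1.37):
    p[3]=t;print(t,proj(f,pt(p,.16,-.12,.005)),proj(f,pt(p,.16,.12,.005)))
```

```text
1.25 [307.90547067 183.6654555 ] [262.19186972 140.68659824]
1.29 [305.64301522 183.91514612] [260.08519124 140.7870122 ]
1.33 [303.34715556 184.26084107] [257.95447162 140.97476352]
1.37 [301.02204606 184.70274696] [255.8035662  141.25019448]
```

```bash
python3 -m crank '[[0,[-0.002,-0.012,-0.004],0],[0,[-0.003,-0.024,-0.004],0],[0,[-0.004,-0.032,-0.004],0],[0,[-0.004,-0.032,-0.004],0],[0,[-0.004,-0.032,-0.004],0]]' 8
python3 - <<'E'
from h import *
from rig import sensors,imaging
import cv2
f=imaging.grab_frame("side"); cv2.imwrite("pics/side6.png",cv2.resize(f["pixels"][130:280,240:400,::-1],None,fx=4,fy=4,interpolation=2))
s=sensors.read_state();d=s["eef_pos"]+[0,0,.011]-[.4412,0,.088];print(np.arctan2(d[2],d[0]),np.hypot(d[0],d[2]),s["contact_force"])
E
```

```text
time_s: 6.43
eef_pos: [0.4857, 0.0222, 0.2903]
tcp_rot: [0.499, 0.501, -0.498, 0.502]
contact_force: [2.7, 0.5, 8.2]
gripper_width: 0.0135
1.3651165496761188 0.21779362870263827 [2.62252454 0.83716777 9.42491808]
```

View pics/side6.png

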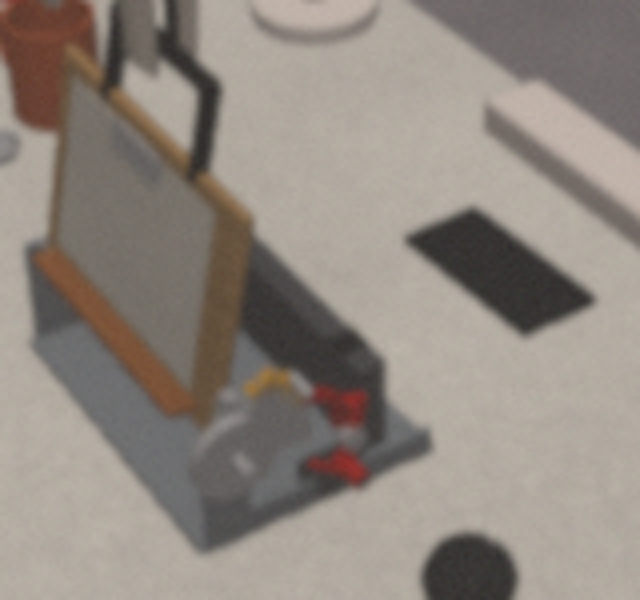

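```bash
cat >> h.py <<'E'
def arc2(t0,ts,r0=.218,r1=.218):
    for t in ts: print("%.3f  [%.3f, %.3f]"%(t,-(r1*np.sin(t)-r0*np.sin(t0))/.3,(r1*np.cos(t)-r0*np.cos(t0))/.3))
E
python3 - <<'E'
from h import *
arc2(1.36,1.36-np.array([.01,.03,.06,.09,.12,.15,.18,.21,.24,.26]),.215)
arc2(1.10,1.10-np.array([.02,.05,.08,.11,.14,.16,.17]))
E
```

```text
1.350  [-0.008, 0.009]
1.330  [-0.005, 0.023]
1.300  [0.001, 0.044]
1.270  [0.007, 0.065]
1.240  [0.014, 0.086]
1.210  [0.021, 0.107]
1.180  [0.029, 0.127]
1.150  [0.038, 0.147]
1.120  [0.047, 0.167]
1.100  [0.053, 0.180]
1.080  [0.007, 0.013]
1.050  [0.017, 0.032]
1.020  [0.028, 0.051]
0.990  [0.040, 0.069]
0.960  [0.052, 0.087]
0.940  [0.061, 0.099]
0.930  [0.065, 0.105]
```

```bash
python3 -m crank '[[0,[-0.008,0.006,0],0],[0,[-0.005,0.021,0],0],[0,[0.001,0.043,0],0],[0,[0.007,0.065,0],0],[0,[0.014,0.086,0],0],[0,[0.021,0.107,0],0],[0,[0.029,0.127,0],0],[0,[0.038,0.147,0],0],[0,[0.047,0.167,0],0],[0,[0.053,0.18,0],0]]' 8
python3 -m crank '[[0,[0.007,0.013,0],0],[0,[0.017,0.032,0],0],[0,[0.028,0.051,0],0],[0,[0.04,0.069,0],0],[0,[0.052,0.087,0],0],[0,[0.061,0.099,0],0],[0,[0.061,0.099,0],0]]' 8
python3 - <<'E'
from h import *
from rig import sensors,imaging
import cv2
f=imaging.grab_frame("side"); cv2.imwrite("pics/side7.png",cv2.resize(f["pixels"][130:280,240:400,::-1],None,fx=4,fy=4,interpolation=2))
s=sensors.read_state();d=s["eef_pos"]+[0,0,.011]-[.4412,0,.088];print(np.arctan2(d[2],d[0]),np.hypot(d[0],d[2]),s["contact_force"])
E
```

```text
time_s: 7.32
eef_pos: [0.54, 0.0221, 0.2735]
tcp_rot: [0.498, 0.501, -0.498, 0.502]
contact_force: [-1.0, -5.5, -2.0]
gripper_width: 0.0137
time_s: 7.9
eef_pos: [0.5705, 0.0224, 0.2553]
tcp_rot: [0.499, 0.501, -0.498, 0.503]
contact_force: [2.0, -5.2, -0.5]
gripper_width: 0.0131
0.9447856931160411 0.22025995847270646 [ 0.73882642 -5.5808431  -1.19963674]
```

View pics/side7.png

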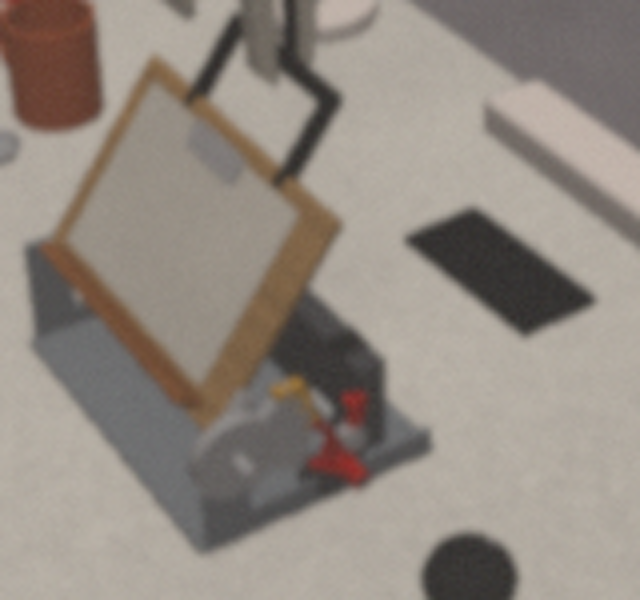

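```bash
python3 - <<'E'
from h import *
arc2(.94,.94-np.array([.015,.03,.045,.06,.075,.085]))
E
python3 -m crank '[[0,[0.005,0.006,0.003],0],[0,[0.013,0.017,0.003],0],[0,[0.020,0.026,0.003],0],[0,[0.026,0.034,0.003],0]]' 8
python3 -m crank '[[0,[0.003,0.004,0],0],[0,[0.006,0.008,0],0]]' 8
python3 -m crank '[[0,[0.003,0.004,0],0],[0,[0.006,0.008,0],0]]' 8
python3 -m crank '[[0,[0.003,0.004,0],0],[0,[0.006,0.008,0],0]]' 8
```

```text
0.925  [0.006, 0.009]
0.910  [0.013, 0.017]
0.895  [0.020, 0.026]
0.880  [0.027, 0.034]
0.865  [0.034, 0.043]
0.855  [0.039, 0.048]
time_s: 8.28
eef_pos: [0.5798, 0.0224, 0.2477]
tcp_rot: [0.498, 0.501, -0.498, 0.502]
contact_force: [2.7, -3.7, 0.2]
gripper_width: 0.0133
time_s: 8.45
eef_pos: [0.5819, 0.0224, 0.2459]
tcp_rot: [0.498, 0.502, -0.498, 0.502]
contact_force: [2.8, -3.0, 0.4]
gripper_width: 0.0135
time_s: 8.62
eef_pos: [0.5838, 0.0224, 0.2441]
tcp_rot: [0.498, 0.502, -0.498, 0.502]
contact_force: [1.9, -3.3, 1.1]
gripper_width: 0.0138
time_s: 8.78
eef_pos: [0.5859, 0.0224, 0.2421]
tcp_rot: [0.498, 0.502, -0.498, 0.502]
contact_force: [1.8, -4.0, 0.7]
gripper_width: 0.0138
```

```bash
python3 -m crank '[[0,[0.004,0.005,0.003],0],[0,[0.009,0.010,0.003],0],[0,[0.014,0.015,0.003],0]]' 8
python3 -m crank '[[0,[0.005,0.005,0.002],0],[0,[0.010,0.010,0.002],0],[0,[0.015,0.015,0.002],0]]' 8
python3 - <<'E'
from h import *
from rig import sensors
s=sensors.read_state();d=s["eef_pos"]+[0,0,.011]-[.4412,0,.088];print(np.arctan2(d[2],d[0]),np.hypot(d[0],d[2]),s["contact_force"])
t=np.arctan2(d[2],d[0])
arc2(t,t-np.array([.02,.04,.06,.08,.1,.12]))
E
```

```text
time_s: 9.03
eef_pos: [0.5904, 0.0222, 0.2378]
tcp_rot: [0.498, 0.502, -0.498, 0.502]
contact_force: [2.1, 0.5, -0.3]
gripper_width: 0.0137
time_s: 9.28
eef_pos: [0.595, 0.0221, 0.2332]
tcp_rot: [0.498, 0.502, -0.498, 0.502]
contact_force: [0.9, 3.5, -1.3]
gripper_width: 0.0134
0.7933764651660128 0.21920001976245768 [ 0.9157783   3.52153867 -1.31788455]
0.773  [0.010, 0.010]
0.753  [0.021, 0.020]
0.733  [0.031, 0.030]
0.713  [0.042, 0.040]
0.693  [0.053, 0.049]
0.673  [0.065, 0.058]
```

Past notch 3 without catching. Next I'll ease down to just above notch 2.

```bash
python3 -m crank '[[0,[0.008,0.008,-0.002],0],[0,[0.019,0.018,-0.002],0],[0,[0.030,0.028,-0.002],0],[0,[0.041,0.038,-0.002],0],[0,[0.052,0.048,-0.002],0],[0,[0.064,0.057,-0.002],0],[0,[0.072,0.063,-0.002],0]]' 8
python3 - <<'E'
from h import *
from rig import sensors,imaging
import cv2
f=imaging.grab_frame("side"); cv2.imwrite("pics/side8.png",cv2.resize(f["pixels"][130:280,240:400,::-1],None,fx=4,fy=4,interpolation=2))
s=sensors.read_state();d=s["eef_pos"]+[0,0,.011]-[.4412,0,.088];print(np.arctan2(d[2],d[0]),np.hypot(d[0],d[2]),s["contact_force"])
t=np.arctan2(d[2],d[0])
arc2(t,t-np.array([.02,.04,.06,.08,.1,.12]))
E
```

```text
time_s: 9.87
eef_pos: [0.6142, 0.0216, 0.2114]
tcp_rot: [0.498, 0.502, -0.498, 0.502]
contact_force: [1.0, 1.7, -1.9]
gripper_width: 0.0134
0.6588659382391495 0.21904529087800517 [ 2.08336284  1.35147628 -1.27865904]
0.639  [0.012, 0.009]
0.619  [0.023, 0.017]
0.599  [0.035, 0.026]
0.579  [0.047, 0.034]
0.559  [0.060, 0.042]
0.539  [0.072, 0.049]
```

View pics/side8.png

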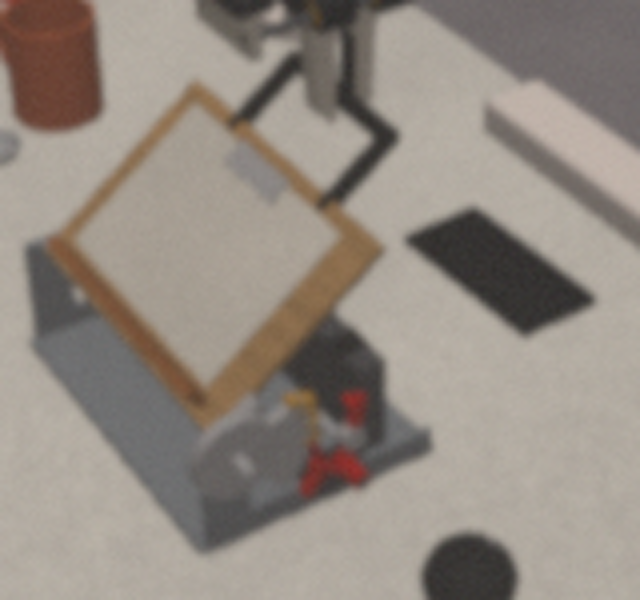

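```bash
python3 -m crank '[[0,[0.011,0.008,-0.001],0],[0,[0.022,0.016,-0.001],0],[0,[0.034,0.024,-0.001],0]]' 8
python3 -m crank '[[0,[0.010,0.007,0],0],[0,[0.021,0.014,0],0],[0,[0.033,0.021,0],0]]' 8
python3 - <<'E'
from h import *
from rig import sensors
s=sensors.read_state();d=s["eef_pos"]+[0,0,.011]-[.4412,0,.088];print(np.arctan2(d[2],d[0]),np.hypot(d[0],d[2]),s["contact_force"])
t=np.arctan2(d[2],d[0])
arc2(t,t-np.array([.02,.04,.06,.08,.1,.12,.14,.16]))
E
```

```text
time_s: 10.17
eef_pos: [0.6214, 0.0217, 0.2016]
tcp_rot: [0.498, 0.502, -0.498, 0.502]
contact_force: [2.3, -0.6, -0.1]
gripper_width: 0.0137
time_s: 10.42
eef_pos: [0.6276, 0.0216, 0.1916]
tcp_rot: [0.498, 0.502, -0.498, 0.502]
contact_force: [0.5, -2.3, -1.6]
gripper_width: 0.0135
0.5509904859144044 0.21883014011440372 [ 0.51057252 -2.29567971 -1.58010689]
0.531  [0.012, 0.007]
0.511  [0.025, 0.015]
0.491  [0.038, 0.022]
0.471  [0.051, 0.028]
0.451  [0.064, 0.035]
0.431  [0.077, 0.041]
0.411  [0.090, 0.047]
0.391  [0.103, 0.053]
```

Past notch 2 as well. Now through the first-notch zone in small calls.

```bash
python3 -m crank '[[0,[0.010,0.006,0.001],0],[0,[0.023,0.014,0.001],0],[0,[0.036,0.021,0.001],0],[0,[0.049,0.027,0.001],0],[0,[0.062,0.034,0.001],0],[0,[0.075,0.040,0.001],0],[0,[0.088,0.046,0.001],0],[0,[0.096,0.050,0.001],0]]' 8
python3 - <<'E'
from h import *
from rig import sensors
s=sensors.read_state();d=s["eef_pos"]+[0,0,.011]-[.4412,0,.088];print(np.arctan2(d[2],d[0]),np.hypot(d[0],d[2]),s["contact_force"])
t=np.arctan2(d[2],d[0])
arc2(t,t-np.array([.02,.04,.06,.08,.1,.12,.14,.16]))
E
```

```text
time_s: 11.08
eef_pos: [0.6423, 0.0217, 0.1624]
tcp_rot: [0.498, 0.502, -0.498, 0.502]
contact_force: [0.3, -3.2, -1.7]
gripper_width: 0.0137
0.4014361883451726 0.21848272696783483 [ 0.28180842 -3.20678043 -1.65480869]
0.381  [0.013, 0.006]
0.361  [0.027, 0.011]
0.341  [0.041, 0.016]
0.321  [0.054, 0.021]
0.301  [0.068, 0.025]
0.281  [0.082, 0.029]
0.261  [0.096, 0.033]
0.241  [0.110, 0.037]
```

```bash
python3 -m crank '[[0,[0.011,0.005,0.002],0],[0,[0.024,0.010,0.002],0],[0,[0.038,0.015,0.002],0]]' 8
python3 -m crank '[[0,[0.012,0.004,0],0],[0,[0.025,0.008,0],0],[0,[0.038,0.012,0],0],[0,[0.050,0.015,0],0]]' 8
python3 - <<'E'
from h import *
from rig import sensors
s=sensors.read_state();d=s["eef_pos"]+[0,0,.011]-[.4412,0,.088];print(np.arctan2(d[2],d[0]),np.hypot(d[0],d[2]),s["contact_force"])
t=np.arctan2(d[2],d[0])
arc2(t,t-np.array([.02,.04,.06,.08,.1,.12,.14,.16]))
E
```

```text
time_s: 11.33
eef_pos: [0.6466, 0.0216, 0.1512]
tcp_rot: [0.498, 0.502, -0.498, 0.502]
contact_force: [-0.5, -1.8, -2.8]
gripper_width: 0.0137
time_s: 11.67
eef_pos: [0.6511, 0.0216, 0.136]
tcp_rot: [0.498, 0.502, -0.498, 0.502]
contact_force: [-3.0, -2.3, -2.3]
gripper_width: 0.0134
0.27421132596124326 0.2180189946625932 [-2.96088263 -2.3022207  -2.30605711]
0.254  [0.014, 0.004]
0.234  [0.028, 0.007]
0.214  [0.042, 0.011]
0.194  [0.057, 0.013]
0.174  [0.071, 0.016]
0.154  [0.085, 0.019]
0.134  [0.100, 0.021]
0.114  [0.114, 0.022]
```

```bash
python3 -m crank '[[0,[0.012,0.002,0],0],[0,[0.026,0.005,0],0],[0,[0.040,0.008,0],0],[0,[0.055,0.011,0],0],[0,[0.069,0.014,0],0],[0,[0.083,0.016,0],0],[0,[0.098,0.018,0],0],[0,[0.112,0.020,0],0],[0,[0.126,0.021,0],0],[0,[0.137,0.022,0],0]]' 8
python3 - <<'E'
from h import *
from rig import sensors,imaging
import cv2
f=imaging.grab_frame("side"); cv2.imwrite("pics/side9.png",cv2.resize(f["pixels"][130:280,240:400,::-1],None,fx=4,fy=4,interpolation=2))
s=sensors.read_state();d=s["eef_pos"]+[0,0,.011]-[.4412,0,.088];print(s["eef_pos"],np.arctan2(d[2],d[0]),np.hypot(d[0],d[2]),s["contact_force"])
f=np.load("side0.npz");p=np.load("fit.npy")
for t in(0,.05,.1,.15):
    p[3]=t;print(t,(proj(f,pt(p,.16,-.12,.005))-[240,130])*4,(proj(f,pt(p,.16,.12,.005))-[240,130])*4)
E
```

```text
time_s: 12.5
eef_pos: [0.6573, 0.0215, 0.0948]
tcp_rot: [0.498, 0.502, -0.498, 0.501]
contact_force: [-5.7, -0.5, -2.7]
gripper_width: 0.0136
[0.65734669 0.02153149 0.0943508 ] 0.08010150270127114 0.21684197821213075 [-5.24327875 -0.61622248 -2.61715862]
0 [426.46668979 341.72448915] [243.59039837 171.86812589]
0.05 [426.10495509 332.58848196] [242.63074549 163.16845583]
0.1 [425.24015509 323.62724299] [241.20208697 154.60973072]
0.15 [423.86802328 314.86250335] [239.30250835 146.21249608]
```

View pics/side9.png

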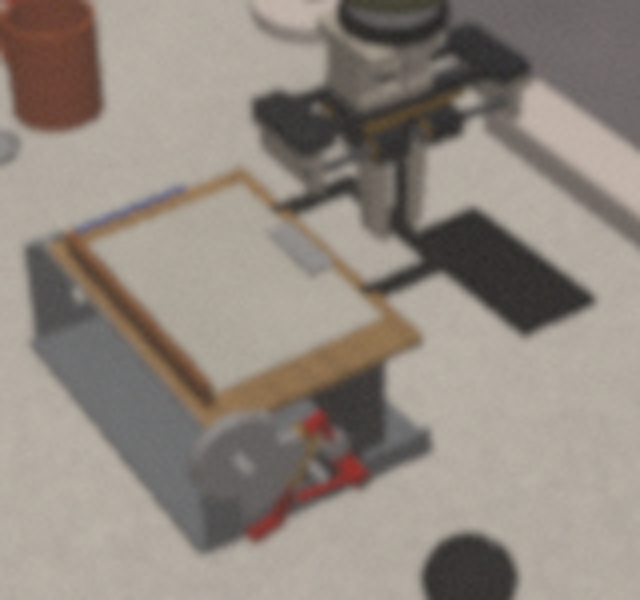

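```bash
python3 -m crank '[[0,[0.008,-0.003,0],0],[0,[0.018,-0.003,0],0],[0,[0.018,-0.003,0],0]]' 8
python3 -m crank '[[0,[0.008,-0.001,0],0],[0,[0.016,-0.001,0],0],[0,[0.016,-0.001,0],0]]' 8
```

```text
time_s: 12.8
eef_pos: [0.6575, 0.0215, 0.0899]
tcp_rot: [0.498, 0.502, -0.498, 0.502]
contact_force: [-1.8, 0.2, -2.4]
gripper_width: 0.0139
time_s: 13.05
eef_pos: [0.6575, 0.0215, 0.0856]
tcp_rot: [0.499, 0.501, -0.498, 0.502]
contact_force: [-0.0, 0.4, -1.9]
gripper_width: 0.0138
```

```bash
python3 -m crank '[[0,[0.006,0,0],0],[0,[0.012,0,0],0],[0,[0.012,0,0],0]]' 8
python3 -m crank '[[0,[0.005,0,0],0],[0,[0.010,0,0],0],[0,[0.010,0,0],0]]' 8
```

```text
time_s: 13.3
eef_pos: [0.6575, 0.0214, 0.0831]
tcp_rot: [0.499, 0.501, -0.498, 0.502]
contact_force: [-4.2, -0.3, 8.9]
gripper_width: 0.0136
time_s: 13.55
eef_pos: [0.6576, 0.0213, 0.0804]
tcp_rot: [0.499, 0.501, -0.498, 0.502]
contact_force: [-4.4, -0.4, 11.5]
gripper_width: 0.014
```

```bash
python3 -m crank '[[0,[-0.006,0,0],0],[0,[-0.006,0,0],0],[0,[-0.006,0,0],0]]' 8
python3 - <<'E'
from h import *
from rig import sensors,imaging
import cv2
f=imaging.grab_frame("side"); cv2.imwrite("pics/side10.png",cv2.resize(f["pixels"][165:275,285:355,::-1],None,fx=6,fy=6,interpolation=2)); cv2.imwrite("pics/side10b.png",cv2.resize(f["pixels"][130:280,240:400,::-1],None,fx=4,fy=4,interpolation=2))
E
```

```text
time_s: 13.8
eef_pos: [0.6575, 0.0213, 0.0807]
tcp_rot: [0.498, 0.501, -0.498, 0.502]
contact_force: [0.6, -0.7, -2.7]
gripper_width: 0.0137
```

View pics/side10b.png

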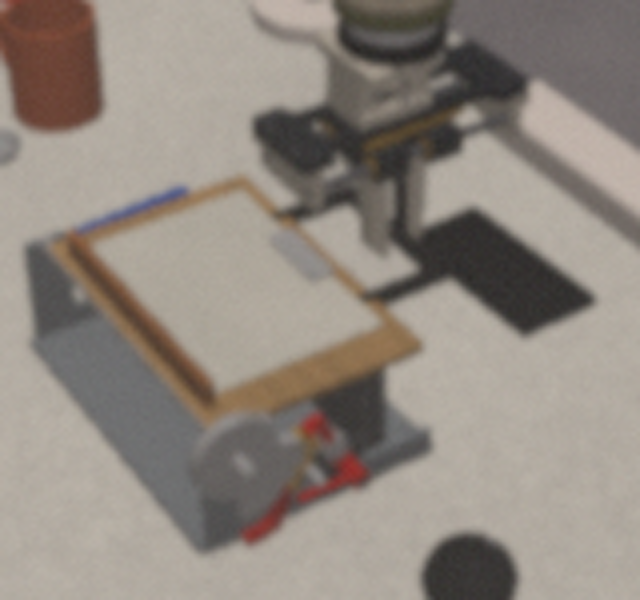

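Run:
```python
from h import *
arc2(0,np.array([.02,.05,.09,.13,.17,.21,.25,.29,.32,.34,.37,.40,.43]),.2155,.2155)
```

```text
0.020  [-0.014, -0.000]
0.050  [-0.036, -0.001]
0.090  [-0.065, -0.003]
0.130  [-0.093, -0.006]
0.170  [-0.122, -0.010]
0.210  [-0.150, -0.016]
0.250  [-0.178, -0.022]
0.290  [-0.205, -0.030]
0.320  [-0.226, -0.036]
0.340  [-0.240, -0.041]
0.370  [-0.260, -0.049]
0.400  [-0.280, -0.057]
0.430  [-0.299, -0.065]
```

```bash
python3 -m crank '[[0,[-0.014,0,0],0],[0,[-0.036,-0.001,0],0],[0,[-0.065,-0.003,0],0],[0,[-0.093,-0.006,0],0],[0,[-0.122,-0.010,0],0],[0,[-0.150,-0.016,0],0],[0,[-0.178,-0.022,0],0],[0,[-0.205,-0.030,0],0],[0,[-0.226,-0.036,0],0],[0,[-0.240,-0.041,0],0]]' 8
python3 -m crank '[[0,[-0.010,-0.004,0],0],[0,[-0.030,-0.011,0],0],[0,[-0.048,-0.018,0],0],[0,[-0.056,-0.022,0],0],[0,[-0.056,-0.022,0],0],[0,[-0.056,-0.022,0],0]]' 8
python3 - <<'E'
from h import *
from rig import sensors,imaging
import cv2
f=imaging.grab_frame("side"); cv2.imwrite("pics/side11.png",cv2.resize(f["pixels"][130:280,240:400,::-1],None,fx=4,fy=4,interpolation=2))
s=sensors.read_state();d=s["eef_pos"]+[0,0,.0075]-[.4412,0,.088];print(s["eef_pos"],np.arctan2(d[2],d[0]),np.hypot(d[0],d[2]),s["contact_force"])
f=np.load("side0.npz");p=np.load("fit.npy")
for t in(.3,.35,.4,.45,.5):
    p[3]=t;print(t,(proj(f,pt(p,.16,-.12,.005))-[240,130])*4,(proj(f,pt(p,.16,.12,.005))-[240,130])*4)
E
```

```text
time_s: 14.68
eef_pos: [0.6451, 0.0214, 0.1542]
tcp_rot: [0.499, 0.501, -0.497, 0.502]
contact_force: [6.5, -1.5, -1.6]
gripper_width: 0.0137
time_s: 15.18
eef_pos: [0.6389, 0.0215, 0.1707]
tcp_rot: [0.499, 0.501, -0.497, 0.503]
contact_force: [6.0, -0.4, 1.0]
gripper_width: 0.0134
[0.63889484 0.02143644 0.17055514] 0.42743984901980625 0.2172399138126192 [ 6.74181405 -0.72120599 -0.60461633]
0.3 [416.67903072 289.96693429] [230.77329951 122.19707322]
0.35 [413.25409907 282.20831408] [226.99017606 114.65347197]
0.4 [409.31546422 274.7565376 ] [222.74146864 107.3753595 ]
0.45 [404.86530473 267.63364106] [218.03158528 100.3834477 ]
0.5 [399.90710727 260.8614966 ] [212.8661654   93.69828087]
```

View pics/side11.png

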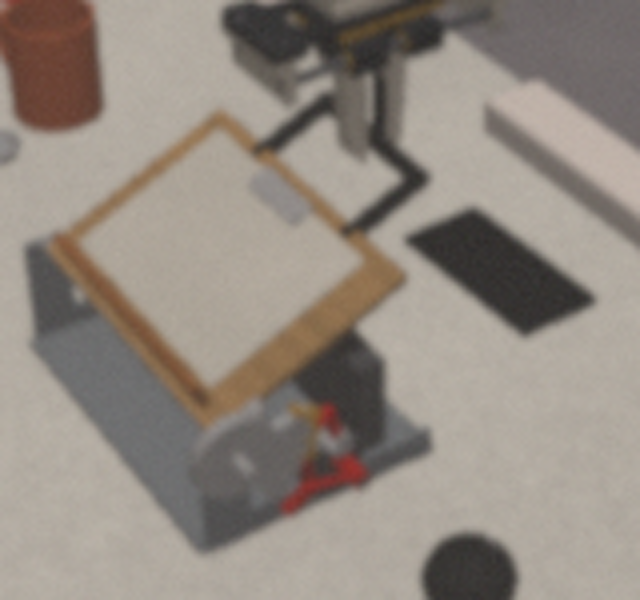

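```bash
python3 -m crank '[[0,[0.006,0.006,0],0],[0,[0.012,0.009,0],0],[0,[0.018,0.012,0],0],[0,[0.018,0.012,0],0]]' 8
python3 -m crank '[[0,[0.006,0.003,0],0],[0,[0.012,0.005,0],0],[0,[0.012,0.005,0],0]]' 8
python3 -m crank '[[0,[0.006,0.003,0],0],[0,[0.006,0.003,0],0]]' 8
```

```text
time_s: 15.57
eef_pos: [0.6418, 0.0214, 0.1637]
tcp_rot: [0.498, 0.502, -0.498, 0.502]
contact_force: [3.8, -0.4, 0.2]
gripper_width: 0.0136
time_s: 15.82
eef_pos: [0.6432, 0.0214, 0.16]
tcp_rot: [0.498, 0.502, -0.498, 0.502]
contact_force: [4.5, -0.4, 0.1]
gripper_width: 0.0134
time_s: 15.98
eef_pos: [0.6438, 0.0214, 0.1582]
tcp_rot: [0.498, 0.502, -0.498, 0.502]
contact_force: [3.2, -0.3, 1.4]
gripper_width: 0.0135
```

```bash
for i in 1; do python3 -m crank '[[0,[0.003,0.002,0],0],[0,[0.003,0.002,0],0],[0,[0.003,0.002,0],0]]' 8; done
python3 - <<'E'
from h import *
from rig import sensors,imaging
import cv2
f=imaging.grab_frame("side"); cv2.imwrite("pics/side12.png",cv2.resize(f["pixels"][200:275,285:355,::-1],None,fx=8,fy=8,interpolation=2))
s=sensors.read_state();print(s["eef_pos"],s["contact_force"])
E
```

```text
time_s: 16.23
eef_pos: [0.6441, 0.0214, 0.1575]
tcp_rot: [0.498, 0.502, -0.498, 0.502]
contact_force: [2.7, 0.7, 1.9]
gripper_width: 0.0136
[0.64412323 0.02139326 0.15753299] [ 2.7981535  -0.20629692  0.51291211]
```

View pics/side12.png

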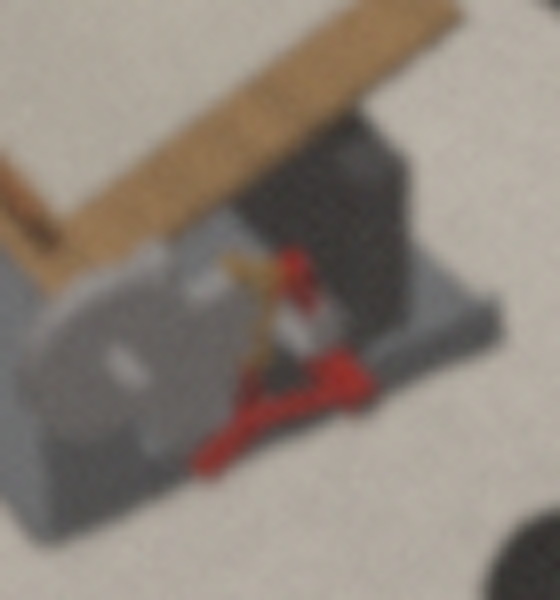

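```bash
python3 -m crank '[[0,[0.005,0.002,0],0],[0,[0.005,0.002,0],0],[0,[0.005,0.002,0],0]]' 8
python3 -m crank '[[0,[0.005,0.002,0],0],[0,[0.005,0.002,0],0],[0,[0.005,0.002,0],0]]' 8
```

```text
time_s: 16.53
eef_pos: [0.6447, 0.0214, 0.156]
tcp_rot: [0.498, 0.502, -0.498, 0.502]
contact_force: [1.2, -1.0, 1.6]
gripper_width: 0.0136
time_s: 16.78
eef_pos: [0.6452, 0.0214, 0.1545]
tcp_rot: [0.498, 0.502, -0.498, 0.502]
contact_force: [-1.3, -0.7, 2.9]
gripper_width: 0.0138
```

```bash
python3 -m crank '[[0,[0.002,0,0],0],[0,[0.002,0,0],0],[0,[0.002,0,0],0]]' 8
python3 - <<'E'
from h import *
from rig import sensors,imaging
import cv2
f=imaging.grab_frame("side"); cv2.imwrite("pics/side13.png",cv2.resize(f["pixels"][130:280,240:400,::-1],None,fx=4,fy=4,interpolation=2))
s=sensors.read_state();print(s["eef_pos"],s["contact_force"])
E
```

```text
time_s: 17.03
eef_pos: [0.6454, 0.0214, 0.154]
tcp_rot: [0.498, 0.502, -0.498, 0.502]
contact_force: [-1.8, -0.5, 3.2]
gripper_width: 0.0138
[0.64537298 0.02141479 0.15398738] [-2.66497206 -0.06290369  2.89017237]
```

View pics/side13.png

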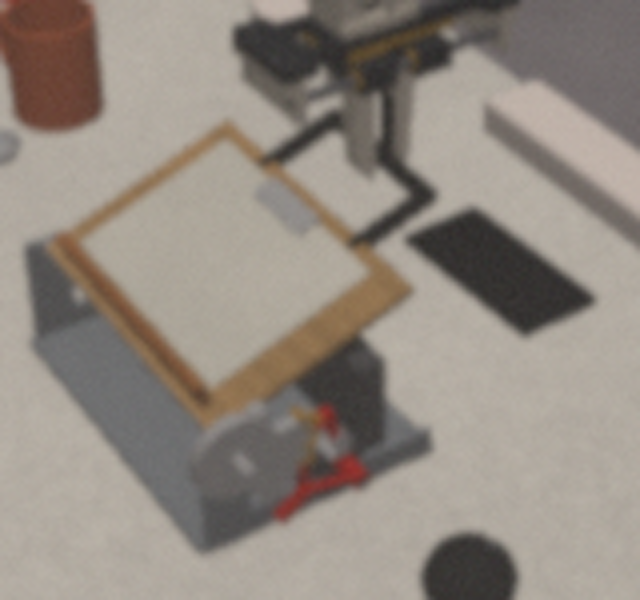

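```bash
python3 -m crank '[[0,[0.002,-0.004,0],0],[0,[0.002,-0.004,0],0]]' 8
python3 -m crank '[[0,[0.002,0,0],0],[0,[0.002,0,0],0]]' 8
```

```text
time_s: 17.25
eef_pos: [0.6454, 0.0214, 0.1538]
tcp_rot: [0.499, 0.501, -0.498, 0.502]
contact_force: [0.7, -0.3, 3.7]
gripper_width: 0.0136
time_s: 17.42
eef_pos: [0.6455, 0.0214, 0.1533]
tcp_rot: [0.499, 0.501, -0.498, 0.502]
contact_force: [1.9, 0.5, 5.4]
gripper_width: 0.0137
```

```bash
python3 -m crank '[[0,[-0.004,0.002,0],0],[0,[-0.004,0.002,0],0]]' 8
```

```text
time_s: 17.58
eef_pos: [0.6453, 0.0214, 0.1542]
tcp_rot: [0.498, 0.502, -0.498, 0.502]
contact_force: [1.6, -0.7, 4.3]
gripper_width: 0.0134
```

```bash
python3 -m crank '[[0,[-0.003,0,0],0],[0,[-0.003,0,0],0]]' 8
```

```text
time_s: 17.75
eef_pos: [0.645, 0.0214, 0.1549]
tcp_rot: [0.498, 0.502, -0.498, 0.502]
contact_force: [0.2, -0.0, 2.9]
gripper_width: 0.0137
```

```bash
python3 -m crank '[[18,[0,0,0],0],[22,[0,0,0],0],[30,[0,0,0],0],[40,[0,0,0],0],[46,[0,0,0],0],[46,[0,0,0],0]]' 8
python3 - <<'E'
from h import *
from rig import sensors,imaging
import cv2
f=imaging.grab_frame("side"); cv2.imwrite("pics/side14.png",cv2.resize(f["pixels"][130:280,240:400,::-1],None,fx=4,fy=4,interpolation=2))
f=imaging.grab_frame("wrist"); cv2.imwrite("pics/wrist14.png",f["pixels"][:,:,::-1])
E
```

```text
time_s: 18.25
eef_pos: [0.645, 0.0214, 0.1548]
tcp_rot: [0.498, 0.502, -0.498, 0.502]
contact_force: [0.8, 0.4, -0.3]
gripper_width: 0.041
```

View pics/side14.png

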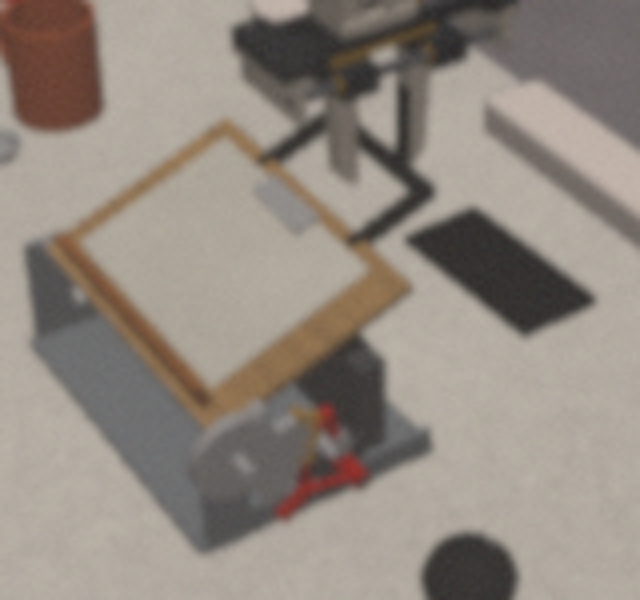

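View pics/wrist14.png

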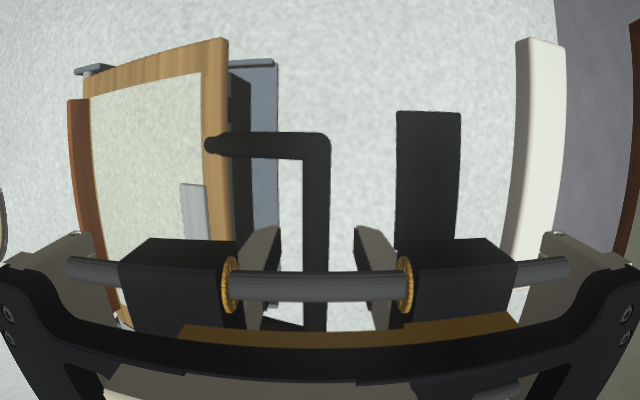

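The board held at the notch: its corner at (410,287) in the side crop hasn't moved since before release. The fingers are clear of the bar on both sides, so I'll back straight up.

```bash
python3 -m crank '[[46,[-0.03,0,0],0],[46,[-0.08,0,0],0],[46,[-0.15,0,0],0],[46,[-0.25,0,0],0],[46,[-0.35,0,0],0],[46,[-0.45,0,0],0],[46,[-0.5,0,0],0],[46,[-0.5,0,0],0],[46,[-0.5,0,0],0]]' 8
python3 - <<'E'
from h import *
from rig import sensors,imaging
import cv2
f=imaging.grab_frame("side"); cv2.imwrite("pics/side15.png",cv2.resize(f["pixels"][90:290,180:440,::-1],None,fx=3,fy=3,interpolation=2))
f=imaging.grab_frame("top"); cv2.imwrite("pics/top15.png",f["pixels"][:,:,::-1])
s=sensors.read_state();print(s["contact_force"],abs(s["joint_vel"]).max())
E
```

```text
time_s: 19.1
eef_pos: [0.6452, 0.0214, 0.3062]
tcp_rot: [0.499, 0.501, -0.497, 0.502]
contact_force: [-0.4, 0.1, 0.2]
gripper_width: 0.0432
[-0.64641897  0.34161732  0.1954241 ] 0.013946840359755824
```

View pics/side15.png

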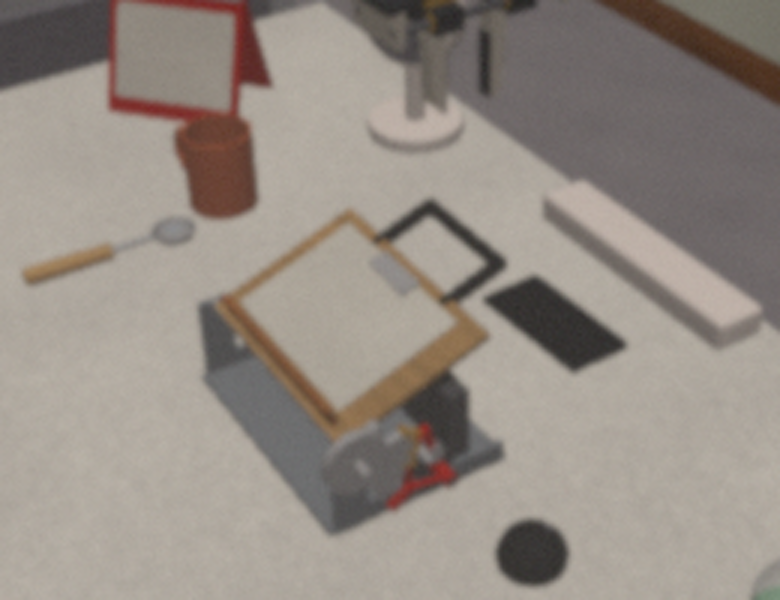

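View pics/top15.png

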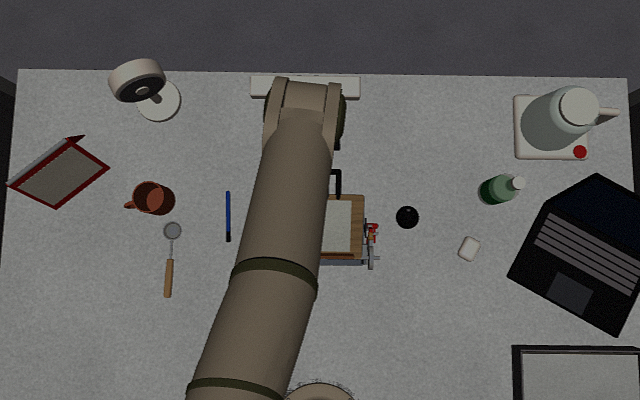

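```bash
python3 -c "
from rig import hand_in
print(hand_in())"
```

```text
the job is handed in; nothing more can be done
None
```

The stand is now in its lowest notch, at about 0.35 rad (20°), let go and held by the pawl. I handed the job in after about 19 s of the 72 s allowed; no verdict is reported.

- **What I did:** I pinched the bar at 8 N and lifted the board to about 1.35 rad. The pawl was seen thrown clear. I then eased the board down past all three notches at about 0.36 rad/s or less until it sat flat. After that I raised it to about 0.42 rad and lowered it in small steps until the pawl took the weight.
- **Last checks:** The corner of the board stayed in the same place in the side pictures before release, after release and after the hand backed away. The wrist force then read close to zero. The other desk items were where they had been in the first top picture, apart from the phone, which the arm hid; the side picture showed it unmoved.
- **What disagreed:**
  - The bar slid a few mm in the pads on the way down, so the angle from arm position and the angle from the pictures differed by up to about 0.05 rad near flat.
  - The hand pressed on the flat rest with about 11 N for a moment.
  - While I tested the seat, the push on the propped bar reached about 5 N, under the 6 N limit.

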